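Find the full-depth well for a flux vial

TASK

Take the red-capped flux vial out of the upright bench stand and put it in the sloping rack, in the one well where it goes fully down, so that its white ring just stands at the rack's face; the other three wells have a short-vial spacer hidden at the bottom, so feel for the right one. Lower the vial all the way in by hand rather than letting it drop, let go of it there, and leave the other vials, the solder reel and the board jig as they are.

Things in the scene. Friction and masses are not known exactly. Their poses are not given: they have to be found in the camera images.
- red_vial: amber glass vial, 105 mm tall: body 20 mm in diameter with a bevelled foot, red cap 24 mm in diameter over the top 26 mm, about 45 g. Origin: centre of its foot; z along its axis up to the cap. It starts upright in one of the stand's three holes, 50 mm deep in it, 55 mm showing
- red_ring (a point): point on the red-capped vial's axis, 60 mm above its foot, at the lower edge of a white ring 6 mm wide. It lies level with a well's mouth when the vial is fully down; in a well with a spacer the vial stops about 24 mm short of that
- stand: white block 70 x 190 x 60 mm, fixed, with three upright holes 23 mm wide and 50 mm deep, in a row along its y axis at -60, 0 and 60 mm. Origin: centre of its underside, z up. A vial stands in each hole
- rack: fixed rack: aluminium base 120 x 180 mm with a grey block (face 56 x 165 mm, 75 mm thick) sloping 25 degrees, so its four wells look up and to the rack's front (-x). Wells 36 mm apart along the rack's y, mouths about 89 mm above the bench. Three hide a fixed black spacer 24 mm high at the bottom; which is free is not told. Origin: centre of the base's underside, z up
- well1 (a point): centre of the mouth of well 1, on the sloping face of the rack; z points out of the well along its axis (25 degrees from upright, leaning towards the rack's -x), y along the row of wells. The well is 60 mm deep and 23 mm wide.
- well2 (a point): centre of the mouth of well 2, on the sloping face of the rack; z points out of the well along its axis (25 degrees from upright, leaning towards the rack's -x), y along the row of wells. The well is 60 mm deep and 23 mm wide.
- well3 (a point): centre of the mouth of well 3, on the sloping face of the rack; z points out of the well along its axis (25 degrees from upright, leaning towards the rack's -x), y along the row of wells. The well is 60 mm deep and 23 mm wide.
- well4 (a point): centre of the mouth of well 4, on the sloping face of the rack; z points out of the well along its axis (25 degrees from upright, leaning towards the rack's -x), y along the row of wells. The well is 60 mm deep and 23 mm wide.
- yellow_vial: the same vial as the red-capped one (105 mm tall) but with a yellow cap; a bystander in another hole of the stand. Origin: centre of its foot, z up to the cap
- blue_vial: the same vial as the red-capped one (105 mm tall) but with a blue cap; a bystander in another hole of the stand. Origin: centre of its foot, z up to the cap
- solder_reel: bystander: small reel of grey solder wire with blue flanges, standing on a flange, 56 mm in diameter, 40 mm tall, loose. Origin: centre of its underside
- board_jig: bystander: wooden block 60 x 90 x 18 mm with a green circuit board on top (24 mm in all), loose. Origin: centre of its underside
Things that resemble listed ones, but are neither listed nor needed, are in the scene too. What is shaped like the red_vial but green is not meant.

How it is judged (in metres and radians):
On the way, in this order (a step that is already met when the one before it is completed fails the run):
1. the red-capped vial has been lifted out of the stand (z of red_vial in the frame of stand above 0.065 m and contact force between the fingers and red_vial above 0.5 N), for 0.1 s.
2. the red-capped vial is fully down in a well of the sloping rack ((distance between red_ring and well1 below 0.006 m or distance between red_ring and well2 below 0.006 m or distance between red_ring and well3 below 0.006 m or distance between red_ring and well4 below 0.006 m) and angle between the z axis of red_vial and the z axis of well1, either way round below 0.12 rad), for 0.2 s.
At the end, for the whole second after the job is handed in: Red-capped vial released, at rest, fully down in a rack well: ring's lower edge within 6 mm of the mouth's centre, axes within 0.12 rad. Yellow and blue vials within 10 mm of their starts and 0.15 rad of upright; reel and jig within 20 mm and 0.2 rad (all of step 2 and linear speed of red_vial below 0.02 m/s and contact force between the fingers and red_vial below 0.1 N and not (distance of yellow_vial from where it was at the start of the episode above 0.01 m or angle between yellow_vial's own z axis and vertical above 0.15 rad) and not (distance of blue_vial from where it was at the start of the episode above 0.01 m or angle between blue_vial's own z axis and vertical above 0.15 rad) and not (distance of solder_reel from where it was at the start of the episode above 0.02 m or angle between solder_reel's own z axis and vertical above 0.2 rad) and not (distance of board_jig from where it was at the start of the episode above 0.02 m or angle between board_jig's own z axis and vertical above 0.2 rad)); the robot touches nothing.
It fails at once if the red-capped vial is dropped (moves faster than 0.4 m/s while not held) (contact force between the fingers and red_vial below 0.1 N and linear speed of red_vial above 0.4 m/s).
It fails at once if the yellow vial is pulled out or tipped (moved over 25 mm or tilted over 0.35 rad) (distance of yellow_vial from where it was at the start of the episode above 0.025 m or angle between yellow_vial's own z axis and vertical above 0.35 rad).
It fails at once if the blue vial is pulled out or tipped (moved over 25 mm or tilted over 0.35 rad) (distance of blue_vial from where it was at the start of the episode above 0.025 m or angle between blue_vial's own z axis and vertical above 0.35 rad).
It fails at once if the solder reel is knocked away (moved over 40 mm or tilted over 0.35 rad) (distance of solder_reel from where it was at the start of the episode above 0.04 m or angle between solder_reel's own z axis and vertical above 0.35 rad).
It fails at once if the board jig is knocked away (moved over 40 mm or tilted over 0.35 rad) (distance of board_jig from where it was at the start of the episode above 0.04 m or angle between board_jig's own z axis and vertical above 0.35 rad).
It also fails if it takes over 58 s, if anything falls off the work surface, if the arm or the gripper's body presses on something with over 40 N, if the wrist force passes 120 N, or if a joint passes its speed limit or range.

ROBOT

A 6-joint arm with a two-finger parallel gripper is mounted at the origin on the work surface. World frame = base frame: x ahead of the robot, y to its left, z up, the work surface at z = 0. Lengths are in m, angles in degrees, forces in N, time in s.
With the tool pointing down it reaches from about 0.3 to 1 m from the base axis. Payload 5.1 kg.
Tool frame: the origin (TCP) lies at the very end of the fingers, on their centre line; the grasp point (between the pads) lies 19 mm behind it (arm.grasp_offset is the distance from the TCP to the grasp point, in m); x points along the fingers, y is the direction in which the jaws open and shut, and the axes are right-handed (so a half turn about x gives the same grasp; the last joint's range is limited). The gripper opens to 95 mm and grips with 3 to 60 N. Pads are 20 mm wide; open, the fingers measure 119 mm over their backs; the gripper's body (75 mm by 180 mm) begins 59 mm behind the grasp point.
Start: joints at [-69.076, 7.093, 94.555, -0, 78.352, -4.733], TCP at [0.281, -0.586, 0.215] pointing down, gripper open.
Joint ranges: [-149.61, 149.61], [-58.7, 133.49], [1.44, 155.28], [-77.14, 257.14], [18.33, 153.61], [-166.67, 166.67]. Speed limits (degrees/s): [147.25, 147.25, 180, 180, 180, 180].

INTERFACE

Orientations are given as a 3x3 rotation matrix whose columns are the frame's x, y, z axes.
In Python, from rig import monitor, vision, arm gives the robot as it stands. The module is installed in compiled form; this text tells all that it offers.
- The arm moves only by the tool arm_command, never from a script. Its argument "plan" is a list of rows, each a list of 5 numbers: the shift along the tool's x, y, z in mm, then the turn about the tool's x in rad, then the finger opening in mm, from 0 to 95.1. In form: [[tx, ty, tz, twist, hand], ...]. A call has 1 to 5 rows; each row is the pose to reach, as a shift and turn from the pose measured when the call began, along the tool's axes at that moment; what a row does not reach only later rows make up. A row lasts 1/10 s, in which the tool goes at most 50 mm and 8.59 degrees, less where a joint would pass 70% of its speed; a pose out of reach is approached as far as the arm can. A call with a gripper value outside its range is refused whole. The fingers move at their own pace and stop on an object; "force" is the grip in N (left out, the last holds). Time passes only in rows, so rows that repeat a pose let the fingers close. It gives the time, the measured TCP pose, the force and the opening at its end, in the units of the state.
- monitor.sense(): the state, without advancing time (a new reading comes with each control period).
- vision.grab_frame(name): name is "scene" or "top" or "wrist"; returns a dict with "frame" (420x560x3 uint8, red, green, blue), "fx", "fy", "cx", "cy" (pixels), "rvec" (rotation vector, rad) and "tvec" (3), from world to camera coordinates, as OpenCV has them. Camera axes: x right, y down, z forward; pixel columns grow to the right and rows downward; lengths in m; the calibration is good to about 2 mm. A picture is of the moment at which its call begins. There is no depth.
- arm.hand_in(): hands the job in, once; it reports no verdict.
The state is a dict: "clock": time; "q": joint angles; "dq": joint speeds; "tau": joint torques, N m; "tcp_pos": TCP position; "orientation": TCP orientation; "ft_force": force on the tool from outside, world axes, zero at the start; "ft_torque": the same for the moment, N m; "opening": opening from 0.0 (shut) to 1.0 (fully open).
Only numpy, scipy, OpenCV 4.12 (cv2) and the standard library are available. Lean on these libraries where they do the work, as an engineer would, in place of code of your own. Each camera call takes 0.05 s, during which the arm holds its last target. There are 200 camera calls.

## Working session

There is one attempt and no reset: what is moved stays moved. The work goes in short steps, Python scripts to look and compute and a tool call to move; the robot and the scene stay as the last step left them, time stands still between calls to the robot, and variables do not carry over. Pictures are saved under pics/ and viewed, about 8 in all and at most 12, crops included, and the job is handed in when it is done.

Besides the shell and the picture viewer there is one more tool, called after "Request:" as name([rows], argument=value, ...), one row to a line, values as JSON. arm_command: Moves the arm, as the interface text tells. Its arguments: {"type":"object","properties":{"plan":{"type":"array"},"force":{"type":"number"}},"required":["plan"]}

```bash
mkdir -p pics
cat > h.py <<'E'
import numpy as np, cv2
from rig import monitor, vision, arm
def grab(n):
    d=vision.grab_frame(n); d['R']=cv2.Rodrigues(np.array(d['rvec'],float))[0]; d['t']=np.array(d['tvec'],float).ravel(); return d
def ray(d,u,v):
    c=-d['R'].T@d['t']; r=d['R'].T@np.array([(u-d['cx'])/d['fx'],(v-d['cy'])/d['fy'],1]); return c,r/np.linalg.norm(r)
def onz(d,u,v,z):
    c,r=ray(d,u,v); return c+r*(z-c[2])/r[2]
def proj(d,p):
    q=d['R']@np.array(p,float)+d['t']; return np.array([d['fx']*q[0]/q[2]+d['cx'],d['fy']*q[1]/q[2]+d['cy']])
def two(d1,p1,d2,p2):
    c1,r1=ray(d1,*p1); c2,r2=ray(d2,*p2)
    s=np.linalg.lstsq(np.c_[r1,-r2],c2-c1,rcond=None)[0]; a=c1+s[0]*r1; b=c2+s[1]*r2
    return (a+b)/2,np.linalg.norm(a-b)
E
python3 - <<'E'
from h import *
s=monitor.sense(); print({k:np.round(v,3).tolist() for k,v in s.items()}, arm.grasp_offset)
import pickle
ds={n:grab(n) for n in("scene","top")}
pickle.dump(ds,open('d0.pkl','wb'))
for n,d in ds.items():
    print(n,d['fx'],d['cx'],d['cy'],np.round(-d['R'].T@d['t'],3), np.round(d['R'][2],2))
    cv2.imwrite(f'pics/{n}0.png',cv2.resize(d['frame'][:,:,::-1],(800,600),interpolation=cv2.INTER_CUBIC))
E
```

```text
{'clock': 0.0, 'q': [-69.076, 7.134, 94.632, -0.002, 78.352, -4.732], 'dq': [0.063, -0.074, 0.106, 0.14, 0.138, 0.022], 'tau': [-0.0, -41.76, -35.993, 0.077, 0.049, -0.0], 'tcp_pos': [0.281, -0.585, 0.213], 'orientation': [[-0.001, 0.433, -0.901], [0.002, -0.901, -0.433], [-1.0, -0.002, -0.0]], 'ft_force': [0.19, -0.665, 1.019], 'ft_torque': [0.044, -0.013, -0.022], 'opening': 0.999} 0.0188
scene 534.1215567496109 272.23985553650937 206.45103416776206 [1.045 0.378 0.848] [-0.48 -0.42 -0.77]
top 446.27372821641734 275.9695362987083 203.79659548760023 [ 0.442 -0.014  0.85 ] [ 0.13 -0.   -0.99]
```

View pics/scene0.png

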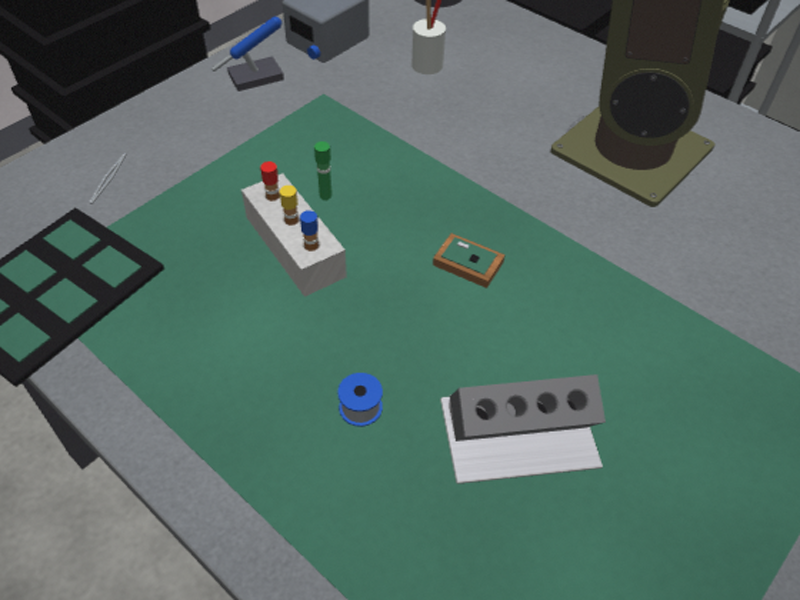

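View pics/top0.png

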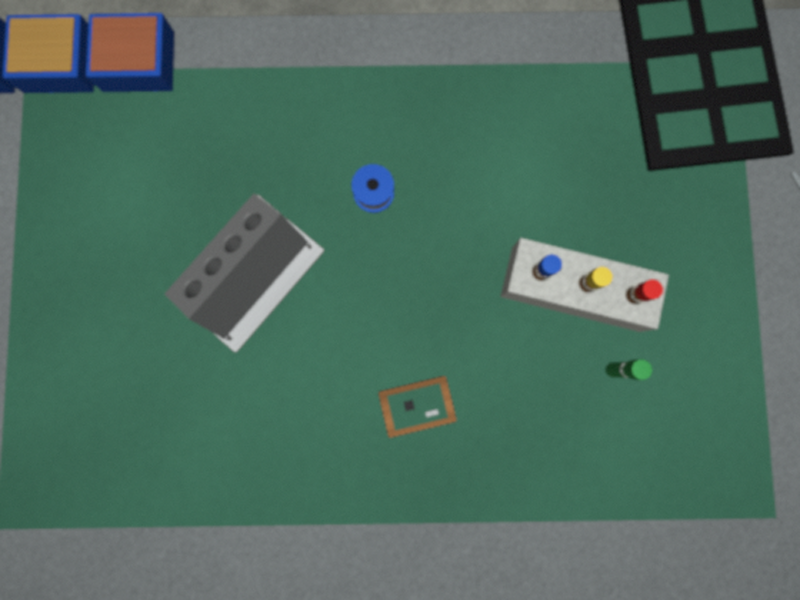

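Candidates for the red vial are the red cap in the stand (scene 269,173; top 650,290), the free-standing green vial (scene 322,170; top 640,370), which is not meant, and the red pens in the cup (scene 433,12). I choose the red cap in the stand. The row of wells runs along world (+x,-y). The rack's front faces away from the robot, so its back slope faces the robot. Next I measure and take one close crop.

Run:
```python
from h import *
import pickle
ds=pickle.load(open('d0.pkl','rb'))
def hsv(d): return cv2.cvtColor(d['frame'],cv2.COLOR_RGB2HSV)
box={'scene':(165,130,235,180),'top':(340,150,480,240)} # u0,v0,u1,v1
cols={'red':lambda h:((h[...,0]<6)|(h[...,0]>174))&(h[...,1]>180)&(h[...,2]>90),'yellow':lambda h:(abs(h[...,0].astype(int)-25)<5)&(h[...,1]>150)&(h[...,2]>110),'blue':lambda h:(abs(h[...,0].astype(int)-112)<8)&(h[...,1]>150)&(h[...,2]>60)}
box={'scene':(165,105,235,180),'top':(340,160,480,230)}
P={}
for c,f in cols.items():
    p={}
    for n,d in ds.items():
        m=f(hsv(d)).astype(np.uint8); b=box[n]; k=np.zeros_like(m); k[b[1]:b[3],b[0]:b[2]]=m[b[1]:b[3],b[0]:b[2]]
        nn,l,st,ce=cv2.connectedComponentsWithStats(k); i=1+st[1:,4].argmax(); p[n]=ce[i]; a=st[i,4]
    X,e=two(ds['scene'],p['scene'],ds['top'],p['top']); P[c]=X
    print(c,{n:np.round(v,1).tolist() for n,v in p.items()},a,np.round(X,4),round(e,4))
print('spacing',np.linalg.norm(P['red']-P['yellow']),np.linalg.norm(P['yellow']-P['blue']))
# wells: dark blobs in face
for n,(u0,v0,u1,v1) in {'scene':(310,255,430,345),'top':(105,130,235,250)}.items():
    pass
a=ds['scene']['frame'][255:345,305:435]; b=ds['top']['frame'][130:250,110:235]; c=ds['scene']['frame'][100:210,160:250]
im=[cv2.resize(x,None,fx=4 if x is c else 400/x.shape[1],fy=4 if x is c else 400/x.shape[1],interpolation=cv2.INTER_CUBIC) for x in(a,b)]
W=np.zeros((600,800,3),np.uint8)
W[:im[0].shape[0],:400]=im[0]; W[:im[1].shape[0],400:]=im[1][:600]
cc=cv2.resize(c,(245,300),interpolation=cv2.INTER_CUBIC); W[300:600,:245]=cc
cv2.imwrite('pics/crop1.png',W[:,:,::-1])
```

```text
red {'scene': [187.9, 120.7], 'top': [455.1, 202.6]} 136 [ 0.5332 -0.3152  0.1045] 0.0013
yellow {'scene': [201.0, 133.6], 'top': [420.0, 193.8]} 134 [ 0.5485 -0.2549  0.1156] 0.0024
blue {'scene': [215.7, 155.5], 'top': [384.5, 185.3]} 145 [ 0.5648 -0.1983  0.1047] 0.0
spacing 0.06315057715917874 0.059877530316854825
```

View pics/crop1.png

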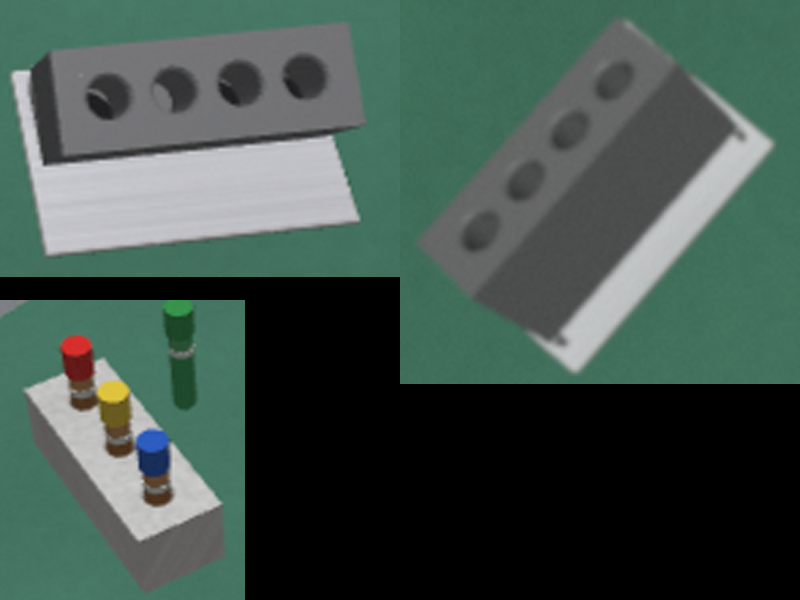

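The crop confirms red in the end hole of the stand, next to yellow. The second well from the left in the scene view (crop 174,89) shows a light floor, while the other three look black inside, so I will try that one first. The caps triangulate to z ≈ 0.105 (0.102 expected) with 60–63 mm spacing (60 expected), which fits. Now I work out the wells and the approach.

Run:
```python
from h import *
import pickle
ds=pickle.load(open('d0.pkl','rb'))
S=lambda x,y:(305+(x+.5)/3.077-.5,255+(y+.5)/3.077-.5); T=lambda x,y:(110+(x-400+.5)/3.2-.5,130+(y+.5)/3.2-.5)
W=[]
for s,t in zip([(108,96),(174,89.5),(240,82.5),(305,76)],[(614,80),(570,130),(525,181),(481,231)]):
    X,e=two(ds['scene'],S(*s),ds['top'],T(*t)); W.append(X); print('well',np.round(X,4),round(e,4))
W=np.array(W); print('spacing',np.linalg.norm(np.diff(W,axis=0),axis=1), 'z mean',W[:,2].mean())
r=W[3]-W[0]; r/=np.linalg.norm(r); print('row',r,np.degrees(np.arctan2(r[1],r[0])))
for nm,s,t in [('rear top corner L',(348,24),(475,295)),('rear top corner R',(50,52),(678,66))]:
    X,e=two(ds['scene'],S(*s),ds['top'],T(*t)); print(nm,np.round(X,4),round(e,4))
```

```text
well [0.6265 0.1574 0.0903] 0.0002
well [0.5992 0.1809 0.09  ] 0.0002
well [0.5716 0.2046 0.0901] 0.0004
well [0.5446 0.2279 0.0901] 0.0002
spacing [0.03601876 0.03635791 0.03564899] z mean 0.09013484403113667
row [-0.75794654  0.65231539 -0.00129287] 139.28355805371007
rear top corner L [0.5086 0.2279 0.1007] 0.0027
rear top corner R [0.6314 0.1208 0.1002] 0.0005
```

Request:
arm_command([
  [0,-20,-45,-0.1,50],
  [0,-40,-90,-0.2,50],
  [0,-60,-135,-0.3,50],
  [0,-75,-180,-0.3,50],
  [0,-92,-230,-0.3,50],
])

```text
clock: 0.6
tcp_pos: [0.4474, -0.4032, 0.2132]
orientation: [[-0.001, 0.68, -0.734], [0.002, -0.734, -0.68], [-1.0, -0.002, -0.001]]
ft_force: [0.1, -1.2, -0.0]
opening: 0.636
```

Request:
arm_command([
  [0,-3,-49,-0.06,50],
  [0,-6,-98,-0.113,50],
  [0,-6,-123,-0.113,50],
  [40,-6,-123,-0.113,50],
  [70,-6,-123,-0.113,50],
])

```text
clock: 1.1
tcp_pos: [0.5341, -0.3139, 0.1422]
orientation: [[-0.001, 0.759, -0.651], [0.002, -0.651, -0.759], [-1.0, -0.002, -0.001]]
ft_force: [-1.1, 0.5, -0.1]
opening: 0.527
```

Run:
```python
from h import *
s=monitor.sense(); print(np.round(s['tcp_pos'],4),np.round(s['orientation'],3).tolist())
import pickle
ds={n:grab(n) for n in("scene","wrist")}; pickle.dump(ds,open('d1.pkl','wb'))
d=ds['wrist']; print(proj(d,[.5332,-.3152,.115]), -d['R'].T@d['t'])
a=[cv2.resize(x,(400,300)) for x in(ds['scene']['frame'],d['frame'])]
cv2.imwrite('pics/w1.png',np.hstack(a)[:,:,::-1])
```

```text
[ 0.5341 -0.3139  0.1422] [[-0.001, 0.759, -0.651], [0.002, -0.651, -0.759], [-1.0, -0.002, -0.001]]
[284.52787896 249.03214621] [ 0.58257024 -0.25420882  0.30404637]
```

View pics/w1.png

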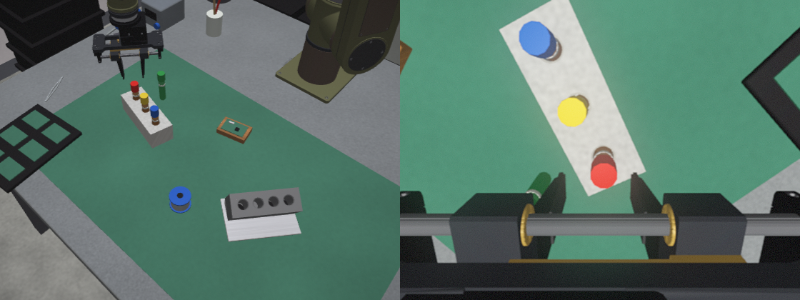

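The wrist view shows the red cap at (284,246) and I predicted (284.5,249), so the gripper is centred on it. Descend and grip.

Request:
arm_command([
  [30,0,1,0,50],
  [59,0,1,0,50],
  [59,0,1,0,50],
  [59,0,1,0,15],
  [59,0,1,0,15],
], force=10)

```text
clock: 1.7
tcp_pos: [0.5306, -0.3139, 0.081]
orientation: [[-0.007, 0.758, -0.652], [0.006, -0.652, -0.758], [-1.0, -0.009, -0.0]]
ft_force: [-0.2, -0.1, 0.4]
opening: 0.413
```

Request:
arm_command([
  [0,0,0,0,15],
  [0,0,0,0,15],
  [0,0,0,0,15],
  [-10,0,0,0,15],
  [-20,0,0,0,15],
])

```text
clock: 2.2
tcp_pos: [0.5309, -0.3143, 0.1014]
orientation: [[-0.006, 0.758, -0.652], [0.005, -0.652, -0.758], [-1.0, -0.008, -0.0]]
ft_force: [2.7, -2.1, -3.0]
opening: 0.252
```

Request:
arm_command([
  [-15,1,0,0,15],
  [-35,1,0,0,15],
  [-60,1,0,0,15],
  [-85,1,0,0,15],
  [-110,1,0,0,15],
])

```text
clock: 2.7
tcp_pos: [0.5316, -0.3148, 0.2132]
orientation: [[-0.008, 0.758, -0.652], [0.007, -0.652, -0.758], [-1.0, -0.01, -0.0]]
ft_force: [0.1, -1.1, -0.1]
opening: 0.249
```

Run:
```python
from h import *
import pickle
s=monitor.sense(); print(np.round(s['tcp_pos'],4),np.round(s['ft_force'],2))
d=grab('scene'); pickle.dump(d,open('d2.pkl','wb'))
t=np.array(s['tcp_pos']); u,v=proj(d,t).astype(int); print(u,v)
c=d['frame'][max(0,v-80):v+110,max(0,u-95):u+95]
cv2.imwrite('pics/lift.png',cv2.resize(c,None,fx=3,fy=3,interpolation=cv2.INTER_CUBIC)[:,:,::-1])
```

```text
[ 0.5316 -0.3148  0.2132] [ 0.06 -1.12 -0.1 ]
182 77
```

View pics/lift.png

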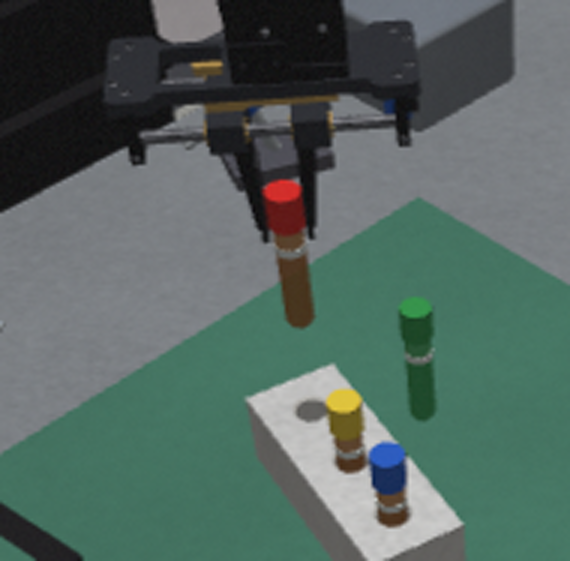

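The red vial hangs upright in the grip, lifted clear of the stand, and yellow and blue are still in place. Commands can't tilt the tool, so I'll press the vial against the rack's 25° rear slope and let it pivot about the jaw axis until it lines up with the wells.

Request:
arm_command([
  [0,-13,-15,0,15],
  [0,-39,-46,0,15],
  [0,-68,-80,0,15],
  [0,-100,-118,0,15],
  [0,-130,-152,0,15],
])

```text
clock: 3.25
tcp_pos: [0.5325, -0.113, 0.218]
orientation: [[-0.004, 0.758, -0.652], [0.004, -0.652, -0.758], [-1.0, -0.005, -0.0]]
ft_force: [0.9, 0.5, -1.1]
opening: 0.253
```

Request:
arm_command([
  [0,-29,-34,0,15],
  [0,-62,-72,0,15],
  [0,-94,-110,0,15],
  [0,-123,-145,0,15],
  [0,-142,-168,0,15],
])

```text
clock: 3.75
tcp_pos: [0.532, 0.1106, 0.2177]
orientation: [[-0.007, 0.76, -0.65], [0.004, -0.65, -0.76], [-1.0, -0.008, 0.001]]
ft_force: [-0.2, -0.2, -0.3]
opening: 0.253
```

```bash
cat > tgt.py <<'E'
from h import *
import sys
W2=np.array([.5992,.1809,.090]); f=np.array([.652,.758,0]); ax=f*.4226+np.array([0,0,.9063])
E2=W2-f*.0254+np.array([0,0,.0118])
def delta(T):
    s=monitor.sense(); R=np.array(s['orientation']); p=np.array(s['tcp_pos'])
    print('tcp',np.round(p,4),'F',np.round(s['ft_force'],1),'s',round(float((p-E2)@f*1000),1),'row',round(float((p-E2)@np.array([.758,-.652,0])*1000),1),'open',round(s['opening']*95.1,1),'clk',s['clock'])
    print('shift mm',np.round(R.T@(np.array(T)-p)*1000,1), 'yaw want twist', np.degrees(np.arctan2(R[1,1],R[0,1])))
E
python3 - <<'E'
from tgt import *
delta(E2-f*.075+[0,0,.006])
E
```

```text
tcp [0.532  0.1106 0.2177] F [-0.2 -0.2 -0.3] s -71.7 row -5.1 open 24.0 clk 3.75
shift mm [109.9   6.    3.2] yaw want twist -40.5107796830454
```

Request:
arm_command([
  [30,5,3,0,15],
  [70,6,3,0,15],
  [100,6,3,0,15],
  [108,6,3,0,15],
  [108,6,3,0,15],
], force=8)

```text
clock: 4.25
tcp_pos: [0.5316, 0.1053, 0.1077]
orientation: [[-0.012, 0.761, -0.649], [0.004, -0.649, -0.761], [-1.0, -0.012, 0.005]]
ft_force: [-0.1, 1.1, -0.3]
opening: 0.253
```

Request:
arm_command([
  [0,0,-10,0,15],
  [0,0,-20,0,15],
  [0,0,-30,0,15],
  [0,0,-38,0,15],
  [0,0,-45,0,15],
])

```text
clock: 4.75
tcp_pos: [0.5619, 0.1401, 0.1084]
orientation: [[-0.011, 0.761, -0.649], [0.004, -0.649, -0.761], [-1.0, -0.011, 0.004]]
ft_force: [0.5, -1.4, 0.7]
opening: 0.25
```

Run:
```python
from tgt import *
delta(E2+[0,0,.006])
```

```text
tcp [0.5619 0.1401 0.1084] F [ 0.5 -1.4  0.7] s -29.8 row -1.7 open 23.8 clk 4.75
shift mm [  0.5   1.8 -29.8] yaw want twist -40.45670496061802
```

Request:
arm_command([
  [0,1,-8,0,15],
  [0,2,-16,0,15],
  [0,2,-22,0,15],
  [0,2,-27,0,15],
  [0,2,-31,0,15],
])

```text
clock: 5.25
tcp_pos: [0.5836, 0.1626, 0.1079]
orientation: [[-0.012, 0.761, -0.649], [0.004, -0.649, -0.761], [-1.0, -0.011, 0.005]]
ft_force: [-0.5, -0.3, 0.1]
opening: 0.251
```

Run:
```python
from tgt import *
import pickle
delta(E2+[0,0,.006])
s=monitor.sense()
o=[]
for n in('scene','top'):
    d=grab(n); pickle.dump(d,open(f'd3{n}.pkl','wb'))
    u,v=proj(d,s['tcp_pos']).astype(int)
    c=d['frame'][max(0,v-75):v+75,max(0,u-67):u+67]; o.append(cv2.resize(c,(400,448),interpolation=cv2.INTER_CUBIC))
cv2.imwrite('pics/tilt.png',np.hstack(o)[:,:,::-1])
```

```text
tcp [0.5836 0.1626 0.1079] F [-0.5 -0.3  0.1] s 1.4 row 0.1 open 23.9 clk 5.25
shift mm [ 0.1 -0.1  1.4] yaw want twist -40.45427857251872
```

View pics/tilt.png

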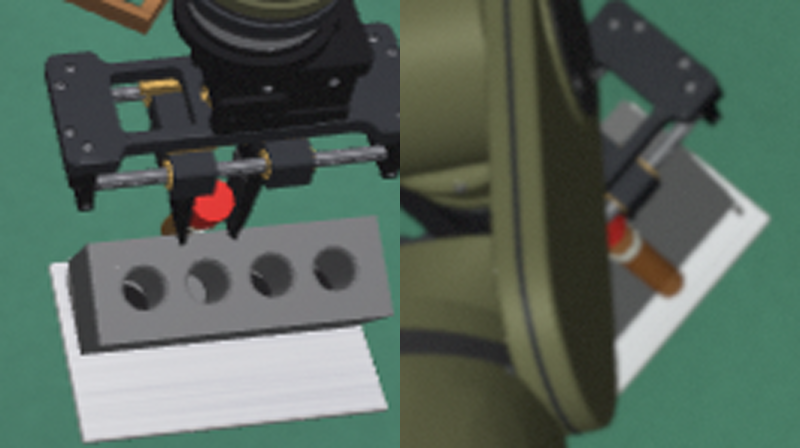

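Request:
arm_command([
  [0,0,-1,0,15],
  [0,0,-2,0,15],
  [0,0,-3,0,15],
  [0,0,-3,0,15],
])

```text
clock: 5.75
tcp_pos: [0.5855, 0.1648, 0.108]
orientation: [[-0.012, 0.761, -0.649], [0.003, -0.649, -0.761], [-1.0, -0.011, 0.005]]
ft_force: [-1.6, -1.4, 0.3]
opening: 0.249
```

```bash
cat > tilt.py <<'E'
from tgt import *
import sys
def tilt(save=None,n='top'):
    s=monitor.sense(); d=grab(n); t=np.array(s['tcp_pos']); G=t+[0,0,arm.grasp_offset]
    h=cv2.cvtColor(d['frame'],cv2.COLOR_RGB2HSV); m=((h[...,0]>5)&(h[...,0]<17)&(h[...,1]>110)&(h[...,2]>40)).astype(np.uint8)
    u,v=proj(d,t).astype(int); k=np.zeros_like(m); k[max(0,v-60):v+60,max(0,u-60):u+60]=m[max(0,v-60):v+60,max(0,u-60):u+60]
    nn,l,st,ce=cv2.connectedComponentsWithStats(k); i=1+st[1:,4].argmax()
    pts=np.argwhere(l==i)[:,::-1].astype(float); g=proj(d,G)
    vx,vy,x0,y0=cv2.fitLine(pts.astype(np.float32),cv2.DIST_L2,0,.01,.01).ravel()
    far=np.percentile(np.linalg.norm(pts-g,axis=1),99)
    print('area',st[i,4],'centroid',np.round(ce[i],1),'far px from grasp',round(far,1),'img dir',np.degrees(np.arctan2(vy,vx)))
    for a in range(0,50,5):
        A=f*np.sin(np.radians(a))+np.array([0,0,np.cos(np.radians(a))]); q=proj(d,G-A*.09); c=proj(d,G-A*.055)
        print(a,np.round(q,1),'far',round(float(np.linalg.norm(q-g)),1),'mid',np.round(c,1))
E
python3 - <<'E'
from tilt import *
delta(E2+[0,0,.006]); tilt()
E
```

```text
tcp [0.5855 0.1648 0.108 ] F [-1.6 -1.4  0.3] s 4.2 row 0.1 open 23.7 clk 5.75
shift mm [ 0.2 -0.1  4.2] yaw want twist -40.44842821583954
area 168 centroid [187.5 191.9] far px from grasp 36.7 img dir 40.393654
0 [178.7 183.2] far 15.1 mid [174.4 179.8]
5 [181.9 185.8] far 19.2 mid [176.4 181.5]
10 [184.9 188.4] far 23.2 mid [178.4 183.1]
15 [187.9 190.9] far 27.1 mid [180.2 184.7]
20 [190.7 193.3] far 30.8 mid [182.  186.2]
25 [193.4 195.6] far 34.3 mid [183.7 187.7]
30 [195.9 197.8] far 37.6 mid [185.3 189. ]
35 [198.2 199.8] far 40.7 mid [186.7 190.2]
40 [200.4 201.6] far 43.5 mid [188.  191.4]
45 [202.4 203.3] far 46.1 mid [189.2 192.4]
```

The vial is flush with the slope: contact force is about 2 N, and the tilt read from the top image is about 25°. I tighten the grip, lift straight up and measure to the well 2 entry.

Request:
arm_command([
  [-3,0,0,0,15],
  [-15,0,0,0,15],
  [-38,0,0,0,15],
  [-62,0,0,0,15],
  [-78,0,0,0,15],
], force=15)

```text
clock: 6.3
tcp_pos: [0.5878, 0.1649, 0.1896]
orientation: [[-0.007, 0.761, -0.649], [0.005, -0.649, -0.761], [-1.0, -0.009, 0.001]]
ft_force: [0.2, 0.1, -0.1]
opening: 0.246
```

Run:
```python
from tilt import *
delta(W2+ax*.098-[0,0,.0188])
s=monitor.sense()
# brown vial tilt by two-view of foot tip: scene view
d=grab('scene'); u,v=proj(d,s['tcp_pos']).astype(int)
c=d['frame'][max(0,v-75):v+75,u-90:u+90]; print('crop origin',u-90,max(0,v-75))
d2=grab('top'); u,v=proj(d2,s['tcp_pos']).astype(int); c2=d2['frame'][max(0,v-75):v+75,u-50:u+70]
print('origin2',u-50,max(0,v-75))
import pickle; pickle.dump((d,d2),open('d4.pkl','wb'))
cv2.imwrite('pics/up.png',np.hstack([cv2.resize(c,(480,400),interpolation=cv2.INTER_CUBIC),cv2.resize(c2,(320,400),interpolation=cv2.INTER_CUBIC)])[:,:,::-1])
```

```text
tcp [0.5878 0.1649 0.1896] F [ 0.2  0.1 -0.1] s 5.8 row 1.7 open 23.4 clk 6.3
shift mm [ 29.5  -1.2 -61. ] yaw want twist -40.449054706423524
crop origin 276 163
origin2 106 89
```

View pics/up.png

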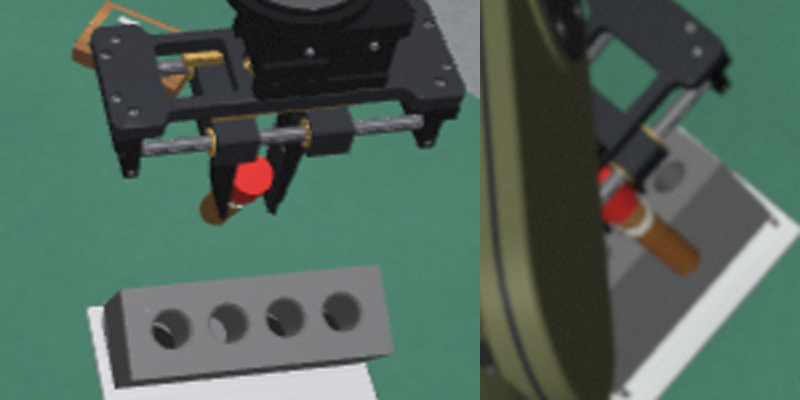

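Run:
```python
from tgt import *
import pickle
d,d2=pickle.load(open('d4.pkl','rb')); F,e=two(d,(276+213/2.667,163+210/2.667),d2,(106+203/2.667,89+258/2.667))
s=monitor.sense(); G=np.array(s['tcp_pos'])+[0,0,.0188]
v=G-F; print('foot',np.round(F,4),round(e,4),'len',np.linalg.norm(v),'tilt',np.degrees(np.arctan2(v@f,v[2])),'side',np.degrees(np.arctan2(v@np.array([.758,-.652,0]),v[2])))
for a in (15,20,25,30,35):
    A=f*np.sin(np.radians(a))+np.array([0,0,np.cos(np.radians(a))])
    print(a,'captop scene',proj(d,G+A*.015),'meas',(276+253/2.667,163+175/2.667),'foot scene',proj(d,G-A*.09),'top foot',proj(d2,G-A*.09),'ring63 top',proj(d2,G-A*.027),'meas',(106+161/2.667,89+216/2.667))
```

```text
foot [0.5646 0.1379 0.1323] 0.0009 len 0.08513603758635521 tilt 25.222581187035495 side 0.43220563220164193
15 captop scene [369.91442824 227.36844213] meas (370.8631421072366, 228.61679790026247) foot scene [356.74208382 251.67285925] top foot [177.93211922 181.35314531] ring63 top [161.14458325 167.57999214] meas (166.36745406824147, 169.98987626546682)
20 captop scene [370.07596019 228.20089013] meas (370.8631421072366, 228.61679790026247) foot scene [355.92436843 247.15544979] top foot [181.02565914 183.97447496] ring63 top [162.12874387 168.41451601] meas (166.36745406824147, 169.98987626546682)
25 captop scene [370.22034307 229.05745969] meas (370.8631421072366, 228.61679790026247) foot scene [355.19323398 242.5548429 ] top foot [183.9563089  186.46233866] ring63 top [163.04882483 169.19634563] meas (166.36745406824147, 169.98987626546682)
30 captop scene [370.34639272 229.93130691] meas (370.8631421072366, 228.61679790026247) foot scene [354.5519559  237.89644394] top foot [186.70651646 188.8019069 ] ring63 top [163.89824414 169.91989634] meas (166.36745406824147, 169.98987626546682)
35 captop scene [370.45307721 230.81542516] meas (370.8631421072366, 228.61679790026247) foot scene [354.00347654 233.2054658 ] top foot [189.25862875 190.97825211] ring63 top [164.67077996 170.57987886] meas (166.36745406824147, 169.98987626546682)
```

Tilt is 25.2° towards the front, with a sideways lean of 0.4°. Moving to the mouth of well 2.

Request:
arm_command([
  [0,0,-12,0,15],
  [0,-1,-35,0,15],
  [0,-1,-54,0,15],
  [12,-1,-61,0,15],
  [25,-1,-61,0,15],
])

```text
clock: 6.9
tcp_pos: [0.6274, 0.213, 0.1635]
orientation: [[-0.006, 0.762, -0.648], [0.005, -0.648, -0.762], [-1.0, -0.007, -0.0]]
ft_force: [0.2, -1.1, 0.3]
opening: 0.25
```

Run:
```python
from tgt import *
for k in(.098,.085,.07,.03): delta(W2+ax*k-[0,0,.0188])
```

```text
tcp [0.6274 0.213  0.1635] F [ 0.2 -1.1  0.3] s 68.1 row 0.5 open 23.8 clk 6.9
shift mm [ 3.5 -0.4  1.3] yaw want twist -40.38761877191063
tcp [0.6274 0.213  0.1635] F [ 0.2 -1.1  0.3] s 68.1 row 0.5 open 23.8 clk 6.9
shift mm [15.2 -0.4  6.8] yaw want twist -40.38761877191063
tcp [0.6274 0.213  0.1635] F [ 0.2 -1.1  0.3] s 68.1 row 0.5 open 23.8 clk 6.9
shift mm [28.8 -0.3 13.1] yaw want twist -40.38761877191063
tcp [0.6274 0.213  0.1635] F [ 0.2 -1.1  0.3] s 68.1 row 0.5 open 23.8 clk 6.9
shift mm [65.1 -0.1 30. ] yaw want twist -40.38761877191063
```

Request:
arm_command([
  [3,0,1,0,15],
  [9,0,4,0,15],
  [15,0,7,0,15],
  [20,0,9,0,15],
  [24,0,11,0,15],
])

```text
clock: 7.4
tcp_pos: [0.6204, 0.2046, 0.1397]
orientation: [[-0.004, 0.761, -0.648], [0.006, -0.648, -0.761], [-1.0, -0.007, -0.002]]
ft_force: [1.6, 0.8, 0.2]
opening: 0.249
```

Run:
```python
from tgt import *
import pickle
delta(W2+ax*.03-[0,0,.0188])
s=monitor.sense(); d=grab('scene'); u,v=proj(d,W2).astype(int)
print(u,v); c=d['frame'][v-60:v+50,u-70:u+70]
cv2.imwrite('pics/entry.png',cv2.resize(c,None,fx=4,fy=4,interpolation=cv2.INTER_CUBIC)[:,:,::-1])
```

```text
tcp [0.6204 0.2046 0.1397] F [1.6 0.8 0.2] s 57.2 row 0.6 open 23.7 clk 7.4
shift mm [41.3 -0.4 19.2] yaw want twist -40.411518762325066
361 283
```

View pics/entry.png

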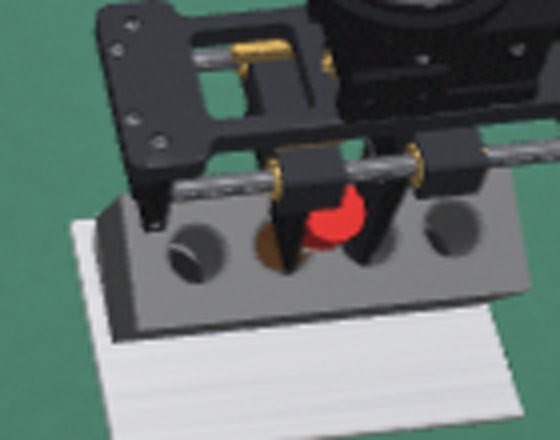

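The foot is in the mouth of the second well (crop 270,245) and the forces are small. Pressing on in short steps.

Request:
arm_command([
  [5,0,2,0,15],
  [10,0,4.5,0,15],
  [15,0,7,0,15],
  [20,0,9,0,15],
  [22,0,10,0,15],
])

```text
clock: 7.95
tcp_pos: [0.6134, 0.1968, 0.1164]
orientation: [[-0.005, 0.761, -0.648], [0.005, -0.648, -0.761], [-1.0, -0.007, -0.001]]
ft_force: [3.7, 3.3, -0.0]
opening: 0.246
```

Run:
```python
from tgt import *
delta(W2+ax*.03-[0,0,.0188])
```

```text
tcp [0.6134 0.1968 0.1164] F [ 3.7  3.3 -0. ] s 46.7 row 0.4 open 23.4 clk 7.95
shift mm [18.  -0.3  8.6] yaw want twist -40.40902818114527
```

Request:
arm_command([
  [2,0,-1,0,15],
  [5,0,0.5,0,15],
  [8,0,2,0,15],
  [10,0,3,0,15],
  [10,0,3,0,15],
])

```text
clock: 8.45
tcp_pos: [0.6107, 0.1942, 0.1056]
orientation: [[-0.006, 0.761, -0.648], [0.005, -0.648, -0.761], [-1.0, -0.008, 0.001]]
ft_force: [0.3, -0.4, -0.8]
opening: 0.245
```

Run:
```python
from tgt import *
delta(W2+ax*.03-[0,0,.0188])
```

```text
tcp [0.6107 0.1942 0.1056] F [ 0.3 -0.4 -0.8] s 43.0 row 0.1 open 23.3 clk 8.45
shift mm [ 7.3 -0.   4.9] yaw want twist -40.41903766810665
```

Already past the spacer depth with no axial force, so this is the free well. Continuing to the bottom.

Request:
arm_command([
  [2,0,1,0,15],
  [4,0,2,0,15],
  [5.5,0,2.7,0,15],
  [7,0,3.3,0,15],
  [7,0,3.3,0,15],
])

```text
clock: 8.95
tcp_pos: [0.6095, 0.1924, 0.1003]
orientation: [[-0.004, 0.761, -0.649], [0.006, -0.648, -0.761], [-1.0, -0.007, -0.002]]
ft_force: [-0.6, 1.7, 4.1]
opening: 0.248
```

Run:
```python
from tgt import *
delta(W2+ax*.03-[0,0,.0188])
```

```text
tcp [0.6095 0.1924 0.1003] F [-0.6  1.7  4.1] s 40.8 row 0.3 open 23.6 clk 8.95
shift mm [ 1.9 -0.3  2.8] yaw want twist -40.42927053379471
```

Request:
arm_command([
  [1,0,0.4,0,15],
  [2,0,0.8,0,15],
  [3,0,1.2,0,15],
  [3,0,1.2,0,15],
])

```text
clock: 9.35
tcp_pos: [0.6103, 0.1926, 0.0998]
orientation: [[0.0, 0.761, -0.649], [0.009, -0.649, -0.761], [-1.0, -0.005, -0.007]]
ft_force: [0.1, 2.7, 7.3]
opening: 0.246
```

Run:
```python
from tgt import *
delta(W2+ax*.03-[0,0,.0188])
d=grab('scene'); u,v=proj(d,W2).astype(int)
c=d['frame'][v-50:v+40,u-60:u+60]; d2=grab('wrist')
cv2.imwrite('pics/down.png',np.hstack([cv2.resize(c,(400,300),interpolation=cv2.INTER_CUBIC),cv2.resize(d2['frame'],(400,300))])[:,:,::-1])
```

```text
tcp [0.6103 0.1926 0.0998] F [0.1 2.7 7.3] s 41.5 row 0.8 open 23.4 clk 9.35
shift mm [ 1.4 -0.8  3.5] yaw want twist -40.435230688741136
```

View pics/down.png

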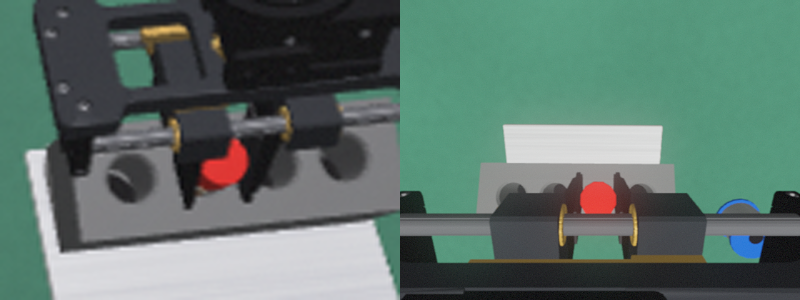

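Axial force rose to 7 N with almost no movement, which suggests the bottom. Before letting go I check the depth from the cap top (45 mm above the mouth expected, 69 mm if on a spacer).

```bash
cat > cap.py <<'E'
from tgt import *
def cap(names):
    P={}
    exp=W2+ax*.045
    for n in names:
        d=grab(n); h=cv2.cvtColor(d['frame'],cv2.COLOR_RGB2HSV)
        m=((h[...,0]<6)|(h[...,0]>174))&(h[...,1]>170)&(h[...,2]>90); u,v=proj(d,exp).astype(int)
        k=np.zeros(m.shape,np.uint8); k[max(0,v-30):v+30,max(0,u-30):u+30]=m[max(0,v-30):v+30,max(0,u-30):u+30]
        V=h[...,2]; t=np.median(V[k>0]); k2=(k>0)&(V>0.8*np.percentile(V[k>0],95)); nn,l,st,ce=cv2.connectedComponentsWithStats(k2.astype(np.uint8)); i=1+st[1:,4].argmax()
        bb=st[i]; c=(bb[0]+(bb[2]-1)/2,bb[1]+(bb[3]-1)/2)
        P[n]=(d,c); print(n,'bbox',bb,'centroid',np.round(ce[i],1),'predicted full',np.round(proj(d,exp),1),'+3mm',np.round(proj(d,exp+ax*.003),1),'spacer',np.round(proj(d,exp+ax*.024),1))
    if len(names)==2:
        (a,b),(c,e)=P.values(); X,g=two(a,b,c,e); v=X-W2; print('cap top',np.round(X,4),'gap',round(g,4),'axial mm',v@ax*1000,'off-axis mm',np.round((v-(v@ax)*ax)*1000,1))
E
python3 -c "
from cap import *
cap(['scene','wrist'])"
```

```text
scene bbox [362 275  13  13 101] centroid [368.8 282.5] predicted full [367.6 280.4] +3mm [368.1 280.2] spacer [371.3 278.5]
wrist bbox [ 253  255   49   44 1805] centroid [277. 278.] predicted full [275.6 284.4] +3mm [275.6 284.8] spacer [275.2 287.8]
cap top [0.6157 0.1986 0.1356] gap 0.0023 axial mm 51.53482103030928 off-axis mm [ 2.3  1.2 -1.1]
```

Request:
arm_command([
  [2,0,1,0,15],
  [4,0,2,0,15],
  [4,0,2,0,15],
])

```text
clock: 9.85
tcp_pos: [0.6113, 0.1928, 0.0992]
orientation: [[0.006, 0.761, -0.649], [0.012, -0.649, -0.761], [-1.0, -0.003, -0.013]]
ft_force: [0.8, 4.9, 9.6]
opening: 0.248
```

```bash
python3 -c "
from cap import *
delta(W2+ax*.03-[0,0,.0188])
cap(['scene','wrist'])"
```

```text
tcp [0.6113 0.1928 0.0992] F [0.8 4.9 9.6] s 42.3 row 1.4 open 23.6 clk 9.85
shift mm [ 0.7 -1.4  4.2] yaw want twist -40.45608877967118
scene bbox [362 276  13  13 105] centroid [368.5 283.1] predicted full [367.6 280.4] +3mm [368.1 280.2] spacer [371.3 278.5]
wrist bbox [ 253  256   50   43 1821] centroid [277.3 277.9] predicted full [274.4 286.1] +3mm [274.4 286.5] spacer [273.9 289.4]
cap top [0.617  0.1993 0.136 ] gap 0.0012 axial mm 52.53127041309502 off-axis mm [ 3.4  1.6 -1.6]
```

The cap has stopped moving and the reaction (10 N) lies along the well axis, so it is bottomed. I unload the wrist, then open the fingers.

Request:
arm_command([
  [-1.5,0,-0.5,0,15],
  [-1.5,0,-0.5,0,35],
  [-1.5,0,-0.5,0,50],
  [-1.5,0,-0.5,0,50],
  [-1.5,0,-0.5,0,50],
])

```text
clock: 10.45
tcp_pos: [0.6111, 0.1929, 0.0999]
orientation: [[0.005, 0.761, -0.649], [0.012, -0.649, -0.761], [-1.0, -0.004, -0.012]]
ft_force: [0.5, -0.1, 0.9]
opening: 0.507
```

Request:
arm_command([
  [0,0,0,0,50],
  [-10,0,0,0,50],
  [-35,0,0,0,50],
  [-70,0,0,0,50],
  [-110,0,0,0,50],
])

```text
clock: 10.95
tcp_pos: [0.6098, 0.1914, 0.2103]
orientation: [[0.002, 0.761, -0.649], [0.011, -0.649, -0.761], [-1.0, -0.005, -0.01]]
ft_force: [-0.2, 0.4, 0.4]
opening: 0.526
```

Request:
arm_command([
  [0,0,30,0,50],
  [0,30,70,0,50],
  [0,60,115,0,50],
  [0,95,150,0,50],
  [0,130,180,0,50],
])

```text
clock: 11.45
tcp_pos: [0.5915, -0.0316, 0.2091]
orientation: [[0.004, 0.761, -0.649], [0.011, -0.649, -0.761], [-1.0, -0.004, -0.011]]
ft_force: [0.5, -0.5, -0.1]
opening: 0.527
```

Run:
```python
from cap import *
import pickle
delta(W2); cap(['scene','top'])
d=grab('scene'); t=grab('top'); pickle.dump((d,t),open('d5.pkl','wb')); u,v=proj(d,W2).astype(int); a,b=proj(t,W2).astype(int)
W=np.zeros((600,800,3),np.uint8)
W[:300,:400]=cv2.resize(d['frame'][v-40:v+35,u-50:u+50],(400,300),interpolation=cv2.INTER_CUBIC)
W[:300,400:]=cv2.resize(t['frame'][b-40:b+35,a-50:a+50],(400,300),interpolation=cv2.INTER_CUBIC)
W[300:,:400]=cv2.resize(d['frame'],(400,300)); W[300:,400:]=cv2.resize(t['frame'],(400,300))
cv2.imwrite('pics/rel.png',W[:,:,::-1])
```

```text
tcp [ 0.5915 -0.0316  0.2091] F [ 0.5 -0.5 -0.1] s -140.7 row 132.8 open 50.1 clk 11.45
shift mm [ 121.5 -131.5 -165.4] yaw want twist -40.43414852550025
scene bbox [361 276  15  14 159] centroid [368.  282.2] predicted full [367.6 280.4] +3mm [368.1 280.2] spacer [371.3 278.5]
top bbox [142 152  11  12 106] centroid [147.1 157.6] predicted full [148. 158.] +3mm [146.9 157.2] spacer [139.4 151. ]
cap top [0.613  0.1975 0.1288] gap 0.0001 axial mm 44.27916213850533 off-axis mm [ 1.6  2.4 -1.3]
```

View pics/rel.png

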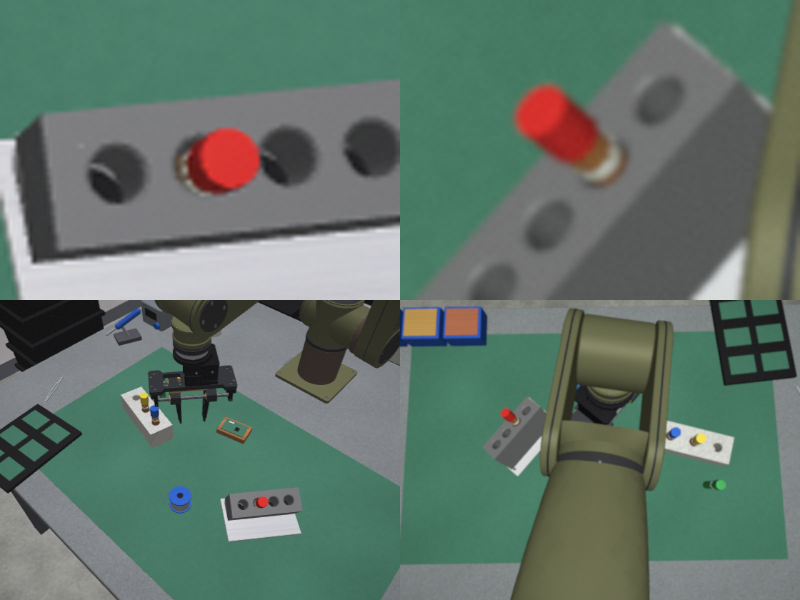

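Released: the cap top is 44.3 mm above the mouth (45 expected, 69 on a spacer). The ring stands at the mouth, and yellow, blue, reel and jig look unmoved. Handing in.

```bash
python3 -c "
from h import *
print(arm.hand_in(), monitor.sense()['clock'])"
```

```text
the job is handed in; nothing more can be done
the job is handed in; nothing more can be done
```

The red-capped vial is fully down in the free well, the second from the left in the scene view, and released. The job is handed in; no verdict is reported.

**How it went:** I lifted the vial by its cap and pressed it against the rack's 25° rear slope, so it pivoted in the grip to 25.2°. I then lowered it along the well axis. It passed the spacer depth with no axial force and stopped at the bottom, with a reaction of about 10 N along the axis. I eased off the load before opening the fingers.

**Last checks:**
- After release, the cap top measured 44.3 mm above the mouth along the axis (45 expected fully down, about 69 on a spacer), and the ring stood at the mouth.
- The yellow and blue vials, the solder reel and the board jig looked unmoved in the last pictures. I did not re-measure their positions.
- The clock read about 11.5 s of the 58 allowed.

**One disagreement:** while the vial was still gripped, the scene and wrist cameras put the cap top 51.5–52.5 mm above the mouth. The scene and top views after release gave 44.3 mm with a ray gap of 0.1 mm, against 1–2 mm before, so I trusted the later reading. The vial may also have settled 2–3 mm on release.

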